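# Centre the wobbly bud vase on its stone plinth

## Robot

A 7-joint arm with a two-finger parallel gripper is mounted at the origin on the work surface. World frame = base frame: x ahead of the robot, y to its left, z up, the work surface at z = 0. Lengths are in m, angles in rad, forces in N, time in s.
With the tool pointing down it reaches from about 0.4 to 0.9 m from the base axis. Payload 5.5 kg.
Tool frame: the origin (TCP) lies midway between the tips of the shut fingers; the grasp point (between the pads) lies 19 mm behind it; z points along the fingers, y is the line along which they close (so a half turn about z gives the same grasp; the last joint's range is limited). The gripper opens to 85 mm and grips with 20 to 120 N. Pads are 22 mm wide; open, the fingers measure 114 mm over their backs; the gripper's body (76 mm by 85 mm) begins 54 mm behind the grasp point. The pads swing forward as they close: fully open they stand 13 mm farther back than shut.
Start: joints at [-0.923, 0.501, -0.427, 1.55, 0.221, 1.138, -0.21], TCP at [0.244, 0.602, 0.231] pointing down, gripper open.
Joint ranges: [-2.88, 2.88], [-0.31, 2.03], [-1.54, 1.56], [0.2, 2.42], [-1.41, 4.55], [0.19, 2.02], [-2.57, 2.57]. Speed limits (rad/s): [2.57, 2.57, 3.14, 3.14, 3.14, 3.14, 3.14].

## Interface

Orientations are given as a unit quaternion [x, y, z, w].
In Python, from workcell import get_state, camera, ticket, spotter gives the robot as it stands. The module is installed in compiled form; this text tells all that it offers.
- The arm moves only by the tool servo_tool, never from a script. Its argument "deltas" is one flat list of numbers, 5 for each row, row after row: the shift along the tool's x, y, z in mm, then the turn about the tool's z in rad, then the closure, from -1 (fully open) to 1 (shut). A call has 1 to 10 rows; each row shifts and turns the commanded pose from where the row before left it, along the tool's axes as they then stand; what a row does not reach is not made up. A row lasts 1/8 s, in which the tool goes at most 62.5 mm and 10.7 degrees, less where a joint would pass 70% of its speed; a pose out of reach is approached as far as the arm can. A call with a gripper value outside its range is refused whole. The fingers move at their own pace and stop on an object; the grip force is fixed at half the most. Time passes only in rows, so rows that do not move let the fingers close. It gives the time, the measured TCP pose, the force, the opening and the grip force at its end, in the units of the state.
- get_state(): the state, without advancing time (a new reading comes with each control period).
- camera(name): name is "scene" or "top" or "wrist"; returns a dict with "image" (384x512x3 uint8, red, green, blue), "z_map" (384x512 float32, m along the optical axis (not along the pixel's ray), 0 where there is no reading), "fx", "fy", "cx", "cy" (pixels), "cam_to_world" (4x4, takes a point from camera to world coordinates); the wrist camera has in their place "T_tool_cam" (4x4, takes a point from camera to tool coordinates, whose origin is the TCP and whose axes are the flange's). Camera axes: x right, y down, z forward; pixel columns grow to the right and rows downward; lengths in m; the calibration is good to about 2 mm. A picture is of the moment at which its call begins: read the wrist's pose just before it.
- ticket.job_done(): hands the job in; it is judged then, once.
Trained networks look in a picture, given as the dict that the camera call returned (one of the last four; its "shot" number tells which), for a name from the list of things; names that differ only in an ending like _2 or _b are one class to them, and where a whole thing is asked for, a point or a joint stands for the part that bears it (a point fixed in the world has none). Each returns a list of dicts, best first, with "conf" (0 to 1); they miss things now and then, are a little off and sometimes report something else, mostly with a low value. They report only what shows in the picture. A call takes as long as a camera call. They do not tell look-alikes from the thing itself.
- spotter.search_frame(name, picture): "bbox" ([left, top, right, bottom] in pixels, round what is visible of it).
- spotter.regions_of(name, picture): "region" (384x512 bool, what is visible of it) and "bbox" ([left, top, right, bottom] in pixels, round what is visible of it).
The state is a dict: "time": time; "joint_positions": joint angles; "qvel": joint speeds; "effort": joint torques, N m; "tool_pos": TCP position; "ee_rot": TCP orientation; "force": force on the tool from outside, world axes, zero at the start; "moment": the same for the moment, N m; "gripper_width": opening from 0.0 (shut) to 1.0 (fully open); "finger_force": force on a finger pad.
Only numpy, scipy, OpenCV 4.12 (cv2) and the standard library are available. Lean on these libraries where they do the work, as an engineer would, in place of code of your own. Each camera call takes 0.05 s, during which the arm holds its last target. There are 200 camera calls.

## Task

The little ceramic bud vase on the hall shelf stands off-centre, close to the edge of its round stone plinth. Push it with light fingertip taps, low on its belly, until it stands upright in the middle of the plinth. Do not lift it, tip it, press hard on it or knock it off, leave the plinth where it is, and do not disturb the other things on the shelf.

Things in the scene. Friction and masses are not known exactly. Their poses are not given: they have to be found in the camera images.
- vase: Glazed blue ceramic bud vase, 55 mm tall, about 90 g. Foot 30 mm in diameter; belly 42 mm in diameter, straight-sided from 9 to 18 mm above its underside; above it a taper to a 15 mm neck (at 46 mm) and a 23 mm lip. Pushed at the belly it slides (friction about 0.6) and stops with the push; pushed above about 22 mm it may tip. It starts 14 to 20 mm off the plinth's axis, in any direction. Origin: centre of its underside, z up.
- plinth: Round marble disc, 72 mm in diameter and 30 mm high, about 0.5 kg, standing loose on the mat; the vase stands on its flat top. Origin: centre of its underside, z up, so its top is 30 mm above the origin. Its yaw means nothing. Nothing else lies within 60 mm of its axis, and nothing over 22 mm high within 100 mm.
- mat: Grey felt mat, 320 x 560 mm and 3 mm thick, fixed on the shelf, under all the things listed here. Origin: centre of its underside, at shelf height; x along its short side, y along its long side.
- bowl: Clear glass bowl, 110 mm across the rim, 50 mm high; a bystander. Origin: centre of its underside.
- glasses_case: Hard red reading-glasses case, closed, 160 x 62 x 38 mm; a bystander. Origin: centre of its underside, x along its length.
- key_fob: Green plastic key fob with a wire ring, lying flat, 75 x 32 x 10 mm; a bystander. Origin: centre of the underside of the fob, x towards the ring.
- opener: Flat steel bottle opener, 112 x 36 x 5 mm, lying flat; a bystander. Origin: near the middle of its underside, x towards the opening end.
- polish_tin: Flat round steel shoe-polish tin, 70 mm in diameter, 22 mm high; a bystander. Origin: centre of its underside.
- padlock: Brass padlock with a steel shackle, lying flat, 63 x 42 x 16 mm; a bystander. Origin: centre of the underside of the brass block, x towards the shackle.
Things that resemble listed ones, but are neither listed nor needed, are in the scene too. There is more than one size of the plinth; the job needs the middle-sized.

How it is judged:
At the end, for the whole second after the job is handed in: The vase stands upright (within 0.06 rad) and at rest on top of the plinth, its axis within 5 mm of the plinth's axis; the plinth is within 10 mm and every bystander within 12 mm of where it started (horizontal distance between vase and plinth below 0.005 m and angle between vase's own z axis and vertical below 0.06 rad and z of vase in the frame of plinth between 0.026 and 0.034 m and linear speed of vase below 0.02 m/s and distance of plinth from where it was at the start of the episode below 0.01 m and distance of each of bowl, glasses_case, key_fob, opener, polish_tin, padlock from where it was at the start of the episode below 0.012 m); the robot touches nothing.
It fails at once if the vase is lifted more than 8 mm off the plinth (z of vase in the frame of plinth above 0.038 m).
It fails at once if the vase is tipped by more than 0.3 rad or falls off the plinth (angle between vase's own z axis and vertical above 0.3 rad or z of vase in the frame of plinth below 0.022 m).
It fails at once if the fingers press on the vase with more than 6 N (contact force between vase and the fingers above 6 N).
It fails at once if the plinth is shifted by more than 10 mm (distance of plinth from where it was at the start of the episode above 0.01 m).
It fails at once if a bystander is moved by more than 12 mm (distance of any of bowl, glasses_case, key_fob, opener, polish_tin, padlock from where it was at the start of the episode above 0.012 m).
It also fails if it takes over 45 s, if anything falls off the work surface, if the arm or the gripper's body presses on something with over 40 N, if the wrist force passes 120 N, or if a joint passes its speed limit or range.

## Working session

There is one attempt and no reset: what is moved stays moved. The work goes in short steps, Python scripts to look and compute and a tool call to move; the robot and the scene stay as the last step left them, time stands still between calls to the robot, and variables do not carry over. Pictures are saved under pics/ and viewed, at most 10 in all, crops included, and the job is handed in when it is done.

Besides the shell and the picture viewer there is one more tool, called after "Emit:" by a JSON object that holds its "op" and its "data". servo_tool: Moves the arm, as the interface text tells. Its arguments: {"type":"object","properties":{"deltas":{"type":"array","items":{"type":"number"}}},"required":["deltas"]}

```bash
mkdir -p pics; cat > h.py <<'E'
import numpy as np, cv2
from workcell import get_state, camera, ticket, spotter
from scipy.spatial.transform import Rotation as R
def T_cam(p, s=None):
    if "cam_to_world" in p: return np.array(p["cam_to_world"])
    T=np.eye(4); T[:3,:3]=R.from_quat(s["ee_rot"]).as_matrix(); T[:3,3]=s["tool_pos"]
    return T@np.array(p["T_tool_cam"])
def cloud(p,s=None):
    z=p["z_map"]; v,u=np.indices(z.shape)
    P=np.stack([(u-p["cx"])/p["fx"]*z,(v-p["cy"])/p["fy"]*z,z],-1)
    T=T_cam(p,s); W=P@T[:3,:3].T+T[:3,3]; W[z==0]=np.nan
    return W
def save(p,n,crop=None,k=1):
    im=p["image"][...,::-1]
    if crop: l,t,r,b=crop; im=im[t:b,l:r]
    cv2.imwrite("pics/"+n,cv2.resize(im,None,fx=k,fy=k,interpolation=cv2.INTER_CUBIC))
E
python3 - <<'E'
from h import *
s=get_state(); print(s["tool_pos"],s["ee_rot"],s["time"],s["gripper_width"])
ims=[]
for n in ("scene","top"):
    p=camera(n); W=cloud(p); ims.append(p["image"])
    for o in ("vase","plinth"):
        for d in spotter.regions_of(o,p):
            q=W[d["region"]]; q=q[~np.isnan(q[:,0])]
            print(n,o,round(d["conf"],2),d["bbox"],np.median(q,0).round(3),"ext",np.percentile(q,2,axis=0).round(3),np.percentile(q,98,axis=0).round(3))
im=np.vstack(ims)[...,::-1]; cv2.imwrite("pics/a.png",cv2.resize(np.hstack([i[...,::-1] for i in ims]),(800,300)))
save(p,"top.png",None,1.5)
E
```

```text
[0.24375484 0.60178954 0.23026502] [ 1.91171515e-01  9.81556137e-01 -9.74103451e-04 -2.29480627e-04] 0.0 0.9975484774345269
scene vase 0.57 [220.6, 175.5, 233.4, 201.0] [ 0.56  -0.049  0.061] ext [ 0.544 -0.066  0.038] [ 0.572 -0.031  0.09 ]
scene vase 0.57 [274.7, 168.6, 323.4, 205.0] [0.527 0.137 0.035] ext [0.494 0.085 0.004] [0.601 0.183 0.055]
scene plinth 0.91 [238.8, 247.9, 286.3, 291.0] [0.803 0.009 0.039] ext [ 0.745 -0.034  0.003] [0.833 0.054 0.043]
scene plinth 0.78 [204.7, 187.4, 236.1, 214.3] [ 0.568 -0.069  0.031] ext [ 0.521 -0.095  0.005] [ 0.582 -0.028  0.036]
scene plinth 0.67 [179.9, 146.5, 199.4, 160.1] [ 0.322 -0.14   0.022] ext [ 0.289 -0.165  0.004] [ 0.338 -0.116  0.026]
top vase 0.63 [280.2, 171.4, 302.4, 192.4] [ 0.552 -0.045  0.061] ext [ 0.536 -0.065  0.043] [ 0.572 -0.028  0.091]
top plinth 0.9 [242.2, 58.4, 285.8, 103.8] [0.784 0.011 0.04 ] ext [ 0.742 -0.031  0.009] [0.83  0.054 0.044]
top plinth 0.74 [278.5, 165.3, 313.4, 204.5] [ 0.539 -0.069  0.033] ext [ 0.515 -0.093  0.01 ] [ 0.581 -0.026  0.038]
top plinth 0.68 [318.8, 282.0, 347.3, 306.2] [ 0.315 -0.139  0.022] ext [ 0.291 -0.163  0.007] [ 0.338 -0.114  0.026]
```

View pics/top.png

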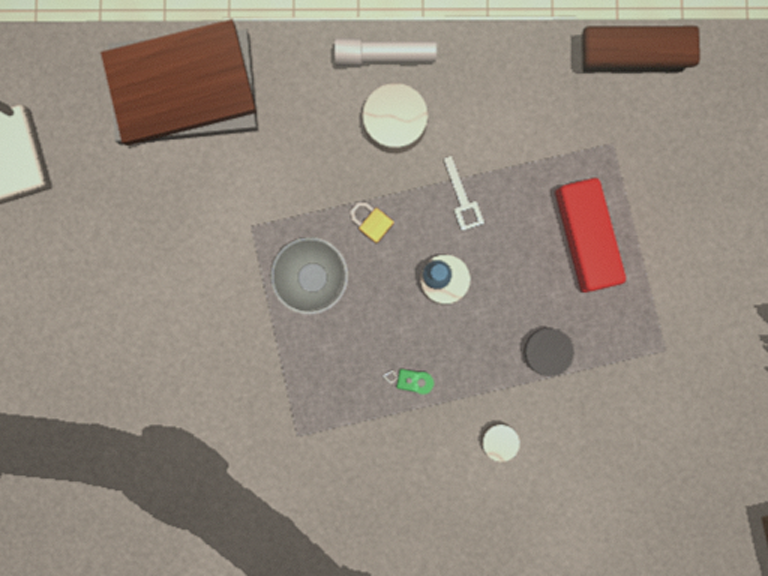

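View pics/a.png

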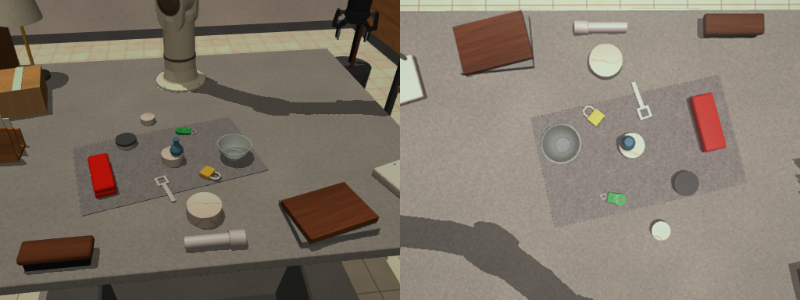

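Three plinths show in the top view, and they look alike. One is large, at about (264,81). One is middle-sized, at (296,185), on the mat and bearing the vase. One is small, at (333,294). The middle one is the one meant: it is about 72 mm across with its top near z 0.033, and the vase stands on it. I'll move closer and confirm with a crop.

Emit:
{"op": "servo_tool", "data": {"deltas": [-48,-36,0,0,1,-48,-36,0,0,1,-48,-36,0,0,1,-48,-36,0,0,1,-48,-36,0,0,1,-48,-36,0,0,1,-48,-36,0,0,1,-48,-36,0,0,1,-48,-36,0,0,1,-48,-36,0,0,1]}}

```text
time: 1.55
tool_pos: [0.5546, 0.087, 0.2316]
ee_rot: [0.191, 0.982, 0.0, 0.0]
force: [0.5, 0.7, 0.2]
gripper_width: -0.001
finger_force: 0.0
```

```bash
python3 - <<'E'
from h import *
s=get_state(); p=camera("wrist"); np.set_printoptions(suppress=True,precision=3)
print(s["time"],s["tool_pos"],R.from_quat(s["ee_rot"]).as_matrix()); print(p["T_tool_cam"],p["fx"])
t=camera("top"); save(t,"crop.png",(230,120,370,260),4)
W=cloud(t)
z=W[...,2]; box=(abs(W[...,0]-.548)<.05)&(abs(W[...,1]+.06)<.05)
def circ(m):
    q=W[m&box][:,:2]; (c,r)=cv2.minEnclosingCircle(q.astype(np.float32)); print(len(q),c,r,q.mean(0))
circ((z>.030)&(z<.042)); circ((z>.075)); circ((z>.045)&(z<.065))
E
```

```text
1.55 [0.555 0.087 0.232] [[-0.927  0.375  0.001]
 [ 0.375  0.927  0.   ]
 [-0.001  0.001 -1.   ]]
[[-0.001 -0.958 -0.285  0.072]
 [ 1.    -0.001 -0.001 -0.   ]
 [ 0.001 -0.285  0.958 -0.144]
 [ 0.     0.     0.     1.   ]] 335.05843696640284
520 (0.5494159460067749, -0.06040331721305847) 0.03574548661708832 [ 0.545 -0.067]
93 (0.5548883080482483, -0.04733631759881973) 0.011054973118007183 [ 0.555 -0.047]
195 (0.5548771023750305, -0.04721301048994064) 0.02091268263757229 [ 0.553 -0.045]
```

View pics/crop.png

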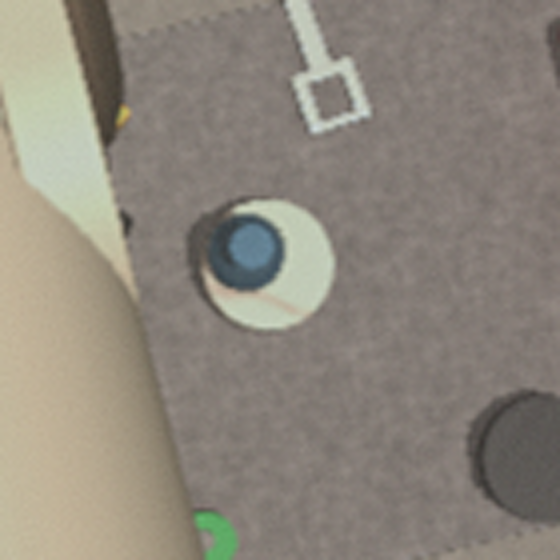

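The crop confirms it: the vase (crop 248,250) sits upper-left of centre on the middle-sized plinth (crop 270,262; measured radius 36 mm). The offset is about (+5.5, +13) mm. I'll turn the tool so its x axis points along the push, and hover on the outer side.

Emit:
{"op": "servo_tool", "data": {"deltas": [0,0,0,-0.173,1,0,0,0,-0.173,1,0,0,0,-0.173,1,0,0,0,-0.173,1,0,0,0,-0.173,1,0,0,0,-0.173,1,0,0,0,-0.173,1,0,0,0,-0.173,1,0,0,0,-0.173,1,0,0,0,0,1]}}

```text
time: 2.9
tool_pos: [0.5536, 0.0888, 0.2313]
ee_rot: [-0.552, 0.834, 0.0, -0.0]
force: [0.6, 0.5, 0.7]
gripper_width: 0.002
finger_force: 0.0
```

Emit:
{"op": "servo_tool", "data": {"deltas": [20,-17,30,0,1,22,-17,30,0,1,22,-17,30,0,1,0,0,20,0,1,0,0,0,0,1,0,0,0,0,1]}}

```text
time: 3.65
tool_pos: [0.5764, 0.0107, 0.1222]
ee_rot: [-0.553, 0.833, -0.0, 0.001]
force: [1.0, -0.2, 0.3]
gripper_width: -0.002
finger_force: 0.0
```

```bash
cat > look.py <<'E'
from h import *
import sys
np.set_printoptions(suppress=True,precision=4)
s=get_state(); p=camera("wrist"); save(p,sys.argv[1]); W=cloud(p,s); z=W[...,2]
X=R.from_quat(s["ee_rot"]).as_matrix(); tp=np.array(s["tool_pos"])
print(s["time"],tp,X[:,0],s["force"])
def circ(pts,r):
    from scipy.optimize import least_squares
    f=lambda c:np.hypot(pts[:,0]-c[0],pts[:,1]-c[1])-r
    return least_squares(f,pts.mean(0),loss="soft_l1",f_scale=.001)
m=(abs(W[...,0]-.5494)<.045)&(abs(W[...,1]+.0604)<.045)&~((np.einsum('ijk,k',np.nan_to_num(W)-tp,X[:,0])<.014))
top=m&(z>.028)&(z<.038); print("plinth top z",np.median(z[top]),top.sum())
q=W[top][:,:2].astype(np.float32); pc=None
# outer rim: wall points of plinth
w=W[m&(z>.008)&(z<.028)][:,:2]
if len(w)>20: r=circ(w,.036); pc=r.x; print("plinth wall",len(w),pc,abs(r.fun).mean())
h=cv2.convexHull(q)[:,0]; r=circ(h,.036); print("plinth hull",r.x,abs(r.fun).mean())
zt=np.nanmax(np.where(m,z,np.nan)); print("vase top z",zt)
b=W[m&(z>.043)&(z<.050)][:,:2]
if len(b)>10: r=circ(b,.021); print("vase belly",len(b),r.x,abs(r.fun).mean(),"tool",(np.r_[r.x,0]-np.r_[tp[:2],0])@X)
l=W[m&(z>zt-.004)][:,:2]; c,rr=cv2.minEnclosingCircle(l.astype(np.float32)); print("vase lip",c,rr)
E
python3 look.py w1.png
```

```text
3.65 [0.5764 0.0107 0.1222] [-0.3887 -0.9214 -0.0008] [ 1.0382 -0.1667  0.3456]
plinth top z 0.03410932618338404 6072
plinth hull [ 0.5486 -0.0617] 0.000290550900700996
vase top z 0.09177680113839379
vase lip (0.5538881421089172, -0.048507217317819595) 0.01119067519903183
```

View pics/w1.png

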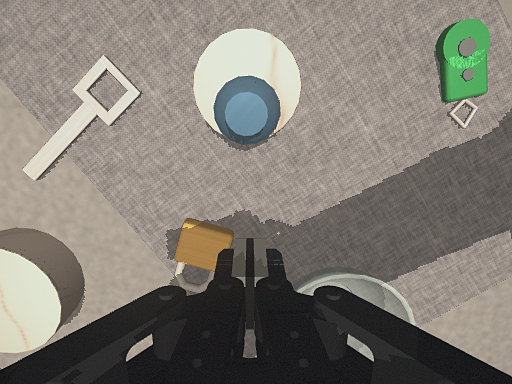

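The wrist view shows the vase at (247,112) and the plinth at (247,87), with the fingers at (250,255). The offset agrees with the top view, and the push line is well aligned. I'll descend beside the vase.

Emit:
{"op": "servo_tool", "data": {"deltas": [20,-2.3,0,0,1,0,0,30,0,1,0,0,30,0,1,0,0,12,0,1,0,0,6,0,1,0,0,2,0,1,0,0,0,0,1]}}

```text
time: 4.58
tool_pos: [0.571, -0.0094, 0.0421]
ee_rot: [-0.553, 0.833, -0.0, 0.001]
force: [-0.0, -0.1, 0.9]
gripper_width: 0.001
finger_force: 0.0
```

```bash
python3 look.py w2.png
```

```text
4.575 [ 0.571  -0.0094  0.0421] [-0.3881 -0.9216 -0.0005] [-0.0313 -0.0549  0.8512]
plinth top z 0.03410542858097976 12937
plinth hull [ 0.5484 -0.0616] 0.0002449069460668247
vase top z 0.13335423696658244
vase belly 56 [ 0.5541 -0.0481] 0.00010619780284338449 tool [ 0.0422  0.0005 -0.    ]
vase lip (0.5647308826446533, -0.024438636377453804) 0.01816491223871708
```

View pics/w2.png

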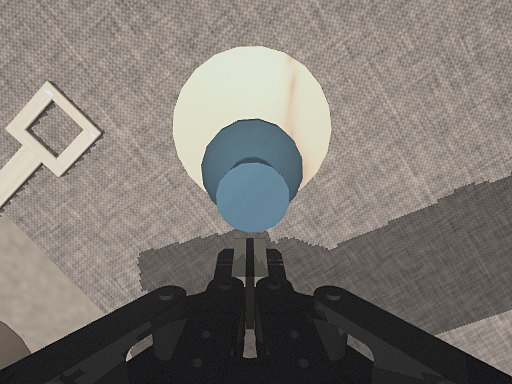

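The vase is 42 mm ahead on the tool line and the plinth axis is 57 mm ahead. Contact should come after about 10 mm. I'll approach, then push slowly.

Emit:
{"op": "servo_tool", "data": {"deltas": [4,0.5,0,0,1,3,0,0,0,1,1,0,0,0,1,1,0,0,0,1,1,0,0,0,1,1,0,0,0,1,1,0,0,0,1,1,0,0,0,1,1,0,0,0,1,1,0,0,0,1]}}

```text
time: 5.88
tool_pos: [0.564, -0.0231, 0.0413]
ee_rot: [-0.553, 0.833, 0.0, 0.0]
force: [0.2, 0.1, 0.1]
gripper_width: -0.003
finger_force: 0.3
```

```bash
python3 look.py w3.png
```

```text
5.875 [ 0.564  -0.0231  0.0413] [-0.3881 -0.9216 -0.0001] [0.1675 0.0851 0.1101]
plinth top z 0.03407703268919596 11152
plinth hull [ 0.5484 -0.0615] 0.0003196543198709225
vase top z 0.13270550258340164
vase belly 149 [ 0.5518 -0.0525] 0.00011422958465666086 tool [ 0.0318 -0.0002 -0.    ]
vase lip (0.5578967928886414, -0.03858666121959686) 0.01831265538930893
```

Emit:
{"op": "servo_tool", "data": {"deltas": [1,0,0,0,1,1,0,0,0,1,1,0,0,0,1,1,0,0,0,1,1,0,0,0,1,1,0,0,0,1,1,0,0,0,1,1,0,0,0,1,0,0,0,0,1]}}

```text
time: 7.05
tool_pos: [0.5608, -0.0307, 0.0413]
ee_rot: [-0.553, 0.833, -0.0, -0.0]
force: [0.3, 0.2, -0.4]
gripper_width: 0.002
finger_force: 0.0
```

```bash
python3 look.py w4.png
```

```text
7.05 [ 0.5608 -0.0307  0.0413] [-0.3883 -0.9215  0.0002] [ 0.3306  0.1596 -0.4354]
plinth top z 0.034075208688712263 8736
plinth wall 41 [ 0.5486 -0.0614] 8.735269151385623e-05
plinth hull [ 0.5485 -0.0616] 0.0004164052154816172
vase top z 0.13268386371574767
vase belly 155 [ 0.548  -0.0597] 0.0001285601498101802 tool [0.0317 0.0005 0.    ]
vase lip (0.5546579957008362, -0.04620194062590599) 0.018259961158037186
```

The vase is about 1.8 mm short. One more tap, then back off, rise and check.

Emit:
{"op": "servo_tool", "data": {"deltas": [0.8,0,0,0,1,0.8,0,0,0,1,0,0,0,0,1,-4,0,0,0,1,-10,0,0,0,1,-10,0,0,0,1,0,0,-30,0,1,0,0,-40,0,1,0,0,-20,0,1,0,0,0,0,1]}}

```text
time: 8.35
tool_pos: [0.5713, -0.0089, 0.1331]
ee_rot: [-0.553, 0.833, -0.001, 0.002]
force: [0.4, -0.2, -0.7]
gripper_width: 0.002
finger_force: 0.0
```

```bash
python3 look.py w5.png; python3 - <<'E'
from h import *
t=camera("top"); W=cloud(t); z=W[...,2]; box=(abs(W[...,0]-.548)<.05)&(abs(W[...,1]+.06)<.05)
for a,b in ((.03,.042),(.075,.1),(.045,.065)):
    q=W[(z>a)&(z<b)&box][:,:2].astype(np.float32); print(len(q),cv2.minEnclosingCircle(q) if len(q) else 0)
E
```

```text
8.35 [ 0.5713 -0.0089  0.1331] [-0.3873 -0.9219 -0.0016] [ 0.4405 -0.2021 -0.6653]
plinth top z 0.03408380149258694 4945
plinth hull [ 0.5486 -0.0618] 0.00033447962825412173
vase top z 0.22460360364308696
vase lip (0.5647026300430298, -0.02453872561454773) 0.018249010667204857
0 0
0 0
0 0
```

View pics/w5.png

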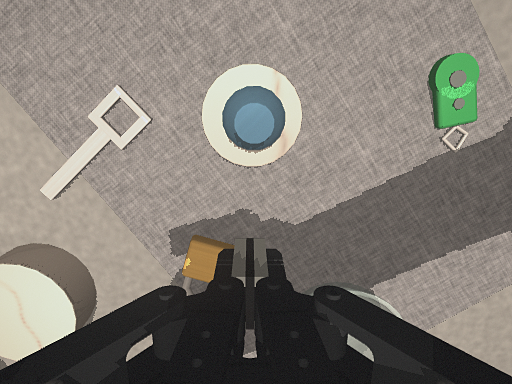

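The vase (254,118) now looks upright and central on the plinth (252,115), with the bystanders in place. I'll measure the lip with the gripper masked out of the cloud.

```bash
python3 - <<'E'
from h import *
s=get_state(); p=camera("wrist"); W=cloud(p,s); z=W[...,2]
b=(abs(W[...,0]-.5486)<.03)&(abs(W[...,1]+.0617)<.03)
for lo,hi in ((.086,.096),):
    q=W[b&(z>lo)&(z<hi)]; print(len(q),cv2.minEnclosingCircle(q[:,:2].astype(np.float32)),q[:,2].std())
print(s["force"],s["finger_force"],s["time"])
E
```

```text
1301 ((0.5474021434783936, -0.061209701001644135), 0.011245210655033588) 0.0006335417834462513
[-0.07875952 -0.16412978 -0.36038491] 0.0 8.45
```

The vase is about 1.3 mm from the plinth axis, upright, and the robot is clear of everything.

```bash
python3 -c "
from workcell import ticket; print(ticket.job_done())"
```

```text
the job is handed in; nothing more can be done
None
```

The job is handed in: by my last measurement the vase stands upright about 1.3 mm from the plinth's axis (limit 5 mm), the plinth and the bystanders in view had not visibly moved, and the robot was clear at about 8.5 s; the hand-in gave no verdict.

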